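# File the breakfast menu in the lever arch binder

### The job

Breakfast is over: file the menu board from the wooden counter stand in the lever arch binder. Lift the lever to spring the rings open, lay the menu flat on the menus already filed with its two holes over the two posts and let go, then press the lever fully down so that the rings close. You will have to lay the menu down flat on the counter and take it again across its width; leave the mug, jar, bowl and caddy where they are.

Things in the scene. Friction and masses are not known exactly. Their poses are not given: they have to be found in the camera images.
- binder: Black binder board fixed to the counter, 150 x 290 x 8 mm (x -75 to 75, y -175 to 115 mm). Origin: on the counter, midway under two steel posts; z up. Lever at the -y end, ring arches hinged at +x. Dark wooden menus already filed lie on it, fixed: x -48 to 14, y -80 to 80 mm, top 20 mm above the counter. A filed menu lies exactly on them: holes over the posts, the rest of it to -x.
- arch_lever (a joint): Lever arch angle: 0 = pressed fully down (rings closed), 1.2 rad = fully lifted (rings open). The lever is stiff and stays wherever it is left; it takes about 2 N at the lever tip to move it either way.
- rings (a joint): Angle of the two curved 6 mm steel ring arches at binder y -40 and +40 mm: 0 = closed onto the post tips (49 mm above the counter), 0.9 rad = open, tipped back to +x. Always 0.75 x the lever angle. Their hinge bar lies at binder x 45, y -50 to 50, top 17 mm above the counter; between the arches the space above it is free for a finger.
- lever_tip (a point): Centre of the steel cross roll at the lever's free end: 16 mm thick, 24 mm long along the binder's x (the hinge axis), so it can be pinched from above by its two ends and turns between the finger pads. The lever bar is 8 mm thick. With the lever down it is 34 mm above the counter at binder x 45, y -160 mm, over the 8 mm board.
- lever_hinge (a point): Point on the lever's hinge axis (parallel to the binder's x), at binder x 45, y -75, z 24 mm; frame as the binder's. With the lever down the tip lies 85 mm to -y and 10 mm above it; lifting swings the tip up and towards +y about it (86 mm radius).
- posts_mid (a point): Point midway between the two upright steel posts, at the height of the top of the filed menus, 20 mm above the counter; frame as the binder's. The posts are 7 mm thick with tapered tips, at binder x 0, y -40 and +40 mm; tips 41 mm above the counter.
- stand: Pale wooden counter stand, fixed: foot 70 (x) x 150 (y) x 8 mm, with two rails 26 mm high on either side of a slot 8 mm wide along y. Origin: on the counter under the middle of the slot.
- menu: Dark wooden menu board, paper inlays, 6 mm thick (its x), 160 mm long (y), 62 mm tall (z), about 70 g, both faces alike. Origin: middle of its plain long edge (the lower one in the stand). Two 13 mm through holes at y -40 and +40, z 48 mm, along its upper edge. It starts upright in the stand's slot, axes as the stand's, lower edge 8 mm and top 70 mm above the counter.
- menu_holes (a point): Point midway between the menu's two holes, at mid thickness (menu x 0, y 0, z 48 mm). When filed it lies over posts_mid, 23 mm above the counter.
- mug: Bystander: white mug, 76 mm wide, 85 mm high, handle on one side. Origin: centre of its underside.
- jar: Bystander: closed glass jar, 72 mm wide, 100 mm high. Origin: centre of its underside.
- bowl: Bystander: white bowl, 130 mm wide, 55 mm high. Origin: centre of its underside.
- caddy: Bystander: pale wooden cutlery caddy, fixed, 100 x 160 x 70 mm. Origin: centre of its underside.

How it is judged:
By the outcome, as a careful person would: the job done as asked, in the order asked, and still so for the second after the job is handed in, with the robot touching nothing.
It also fails if it takes over 72 s, if anything falls off the work surface, if the arm or the gripper's body presses on something with over 40 N, if the wrist force passes 120 N, or if a joint passes its speed limit or range.

### The arm

A 6-joint arm with a two-finger parallel gripper is mounted at the origin on the work surface. World frame = base frame: x ahead of the robot, y to its left, z up, the work surface at z = 0. Lengths are in m, angles in rad, forces in N, time in s.
With the tool pointing down it reaches from about 0.275 to 1 m from the base axis. Payload 8.4 kg.
Tool frame: the origin (TCP) lies on the centre line of the jaws, within the pads' length; the fingertips stand 17 mm ahead of it and the grasp point (between the pads) lies 2 mm behind it (bot.tcp_to_tips is the y of the fingertips in the tool frame, in m); y points along the fingers, z is the direction in which the jaws open and shut, and the axes are right-handed (so a half turn about y gives the same grasp; the last joint's range is limited). The gripper opens to 85 mm and grips with 20 to 120 N. Pads are 22 mm wide; open, the fingers measure 114 mm over their backs; the gripper's body (76 mm by 85 mm) begins 54 mm behind the grasp point. The pads swing forward as they close: fully open they stand 13 mm farther back than shut.
Start: joints at [-1.343, 0.353, 1.633, -0, 1.155, -0.002], TCP at [0.142, -0.609, 0.248] pointing down, gripper open.
Joint ranges: [-2.63, 2.63], [-0.92, 2.1], [0.06, 2.66], [-1.3, 4.44], [0, 2.69], [-3.02, 3.02]. Speed limits (rad/s): [2.22, 2.22, 2.79, 3.14, 3.14, 3.14].

### API

Orientations are given as a unit quaternion [x, y, z, w].
In Python, from workcell import bot, hand, kinematics, get_obs, vision, hand_in gives the robot as it stands. The module is installed in compiled form; this text tells all that it offers. Calls block until the motion is done:
- bot.reach(position, orientation): joint-space move of the TCP to a pose.
- bot.servo_line(position, ori=None, velocity=0.15): straight line of the TCP; ori=None keeps the orientation; velocity is the mean speed in m/s.
- bot.goto_joints(angles): joint-space move.
- hand.move_gripper(opening, strength=None): finger opening in m; strength is the grip in N (None keeps the last); returns when the fingers have stopped.
- bot.dwell(seconds).
- kinematics.solve_ik(position, orientation): joint angles nearest the present ones, or None.
- get_obs(): the state.
- vision.read_camera(name): name is "side" or "top"; returns a dict with "frame" (400x640x3 uint8, red, green, blue), "intrinsics" (3x3 intrinsics, pixels), "view" (4x4, takes a point from world to camera coordinates). Camera axes: x right, y down, z forward; pixel columns grow to the right and rows downward; lengths in m; the calibration is good to about 2 mm. A picture is of the moment at which its call begins. There is no depth.
A pose or a line that the arm cannot do raises bot.IKError and nothing moves.
- hand_in(): hands the job in, once; it reports no verdict.
The state is a dict: "time_s": time; "joint_pos": joint angles; "joint_vel": joint speeds; "joint_efforts": joint torques, N m; "position": TCP position; "orientation": TCP orientation; "wrist_force": force on the tool from outside, world axes, zero at the start; "ft_torque": the same for the moment, N m; "gripper_width": finger opening in m.
Only numpy, scipy, OpenCV 4.12 (cv2) and the standard library are available. Lean on these libraries where they do the work, as an engineer would, in place of code of your own. Each camera call takes 0.05 s, during which the arm holds its last target. There are 200 camera calls.

## Working session

There is one attempt and no reset: what is moved stays moved. The work goes in short steps, each a Python script; the robot and the scene stay as the last script left them, time stands still between calls to the robot, and variables do not carry over. Pictures are saved under pics/ and viewed, on a budget of 10 in all, crops included, one or two more only if the job needs it, and the job is handed in when it is done.

```bash
mkdir -p pics
python3 - <<'E'
from workcell import bot,vision,get_obs
import cv2,numpy as np
for n in("top","side"):
    c=vision.read_camera(n); cv2.imwrite(f"pics/{n}0.png",c["frame"][:,:,::-1]); print(n,c["intrinsics"].round(1).tolist(),c["view"].round(4).tolist())
o=get_obs();print(o["time_s"],o["orientation"],bot.tcp_to_tips)
E
```

```text
top [[424.5, 0.0, 318.7], [0.0, 424.5, 198.5], [0.0, 0.0, 1.0]] [[-0.0103, -0.9999, -0.0047, 0.005], [-0.9925, 0.0108, -0.1219, 0.5655], [0.122, 0.0034, -0.9925, 1.2389], [0.0, 0.0, 0.0, 1.0]]
side [[369.0, 0.0, 314.4], [0.0, 369.0, 199.9], [0.0, 0.0, 1.0]] [[-0.8937, -0.4486, -0.0027, 0.4985], [-0.2492, 0.5014, -0.8286, 0.2049], [0.3731, -0.7398, -0.5599, 0.9267], [0.0, 0.0, 0.0, 1.0]]
0.1 [-0.08112555  0.7028873  -0.70199931  0.08102511] 0.017
```

View pics/top0.png

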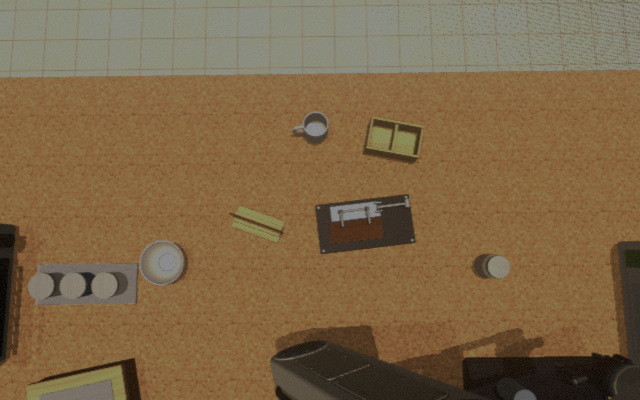

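View pics/side0.png

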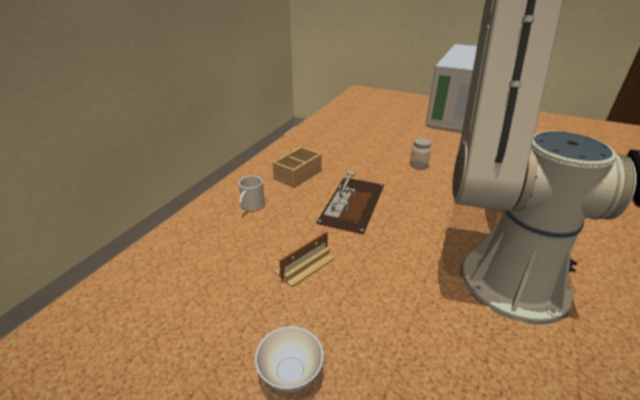

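The top view shows the binder at about (317–414, 195–252) px with its lever to the right (world −y), and the stand with the menu at about (258, 224). The side view agrees: the menu is upright at (305, 258). Next I'll measure both with masks.

```bash
cat > h.py <<'E'
from workcell import bot,hand,kinematics,get_obs,vision,hand_in
import cv2,numpy as np
from scipy.spatial.transform import Rotation as R
def cam(n): return vision.read_camera(n)
def ray(c,px,z):
    px=np.atleast_2d(np.float64(px)); V=c["view"]; C=-V[:3,:3].T@V[:3,3]
    d=np.c_[px,np.ones(len(px))]@np.linalg.inv(c["intrinsics"]).T@V[:3,:3]
    return C+d*((z-C[2])/d[:,2])[:,None]
def proj(c,P):
    p=np.atleast_2d(P)@c["view"][:3,:3].T+c["view"][:3,3]; p=p@c["intrinsics"].T; return p[:,:2]/p[:,2:]
def rectw(c,m,z,roi):
    "largest blob of mask in roi=(x0,y0,x1,y1) -> its outline on plane z -> metric minAreaRect"
    x0,y0,x1,y1=roi; mm=np.zeros(m.shape,np.uint8); mm[y0:y1,x0:x1]=m[y0:y1,x0:x1]
    cs=cv2.findContours(mm,cv2.RETR_EXTERNAL,cv2.CHAIN_APPROX_NONE)[0]
    k=max(cs,key=cv2.contourArea)[:,0]
    w=ray(c,k,z)[:,:2]; return cv2.minAreaRect((w*1000).astype(np.float32)),cv2.minAreaRect(k.astype(np.float32)),mm
def crop(c,roi,s,fn):
    x0,y0,x1,y1=roi; cv2.imwrite(fn,cv2.resize(c["frame"][y0:y1,x0:x1,::-1],None,fx=s,fy=s,interpolation=cv2.INTER_CUBIC))
E
python3 - <<'E'
from h import *
c=cam("top"); hsv=cv2.cvtColor(c["frame"],cv2.COLOR_RGB2HSV); 
f=c["frame"].astype(int)
for y,x in((240,325),(205,325),(240,360),(223,250),(224,240),(212,258),(233,258),(150,200)): print((x,y),f[y,x],hsv[y,x])
dark=((hsv[...,2]<60)*255).astype(np.uint8)
print("binder",rectw(c,cv2.morphologyEx(dark,cv2.MORPH_CLOSE,np.ones((9,9))),.008,(300,180,430,265))[:2])
yel=((hsv[...,0]>21)&(hsv[...,0]<35)&(hsv[...,1]>60)&(hsv[...,2]>90))*255
print("stand",rectw(c,cv2.morphologyEx(yel.astype(np.uint8),cv2.MORPH_CLOSE,np.ones((7,7))),.026,(215,195,300,255))[:2])
d2=((hsv[...,2]<110)*255).astype(np.uint8)
print("menu",rectw(c,d2,.07,(220,200,295,245))[:2])
a=cv2.resize(c["frame"][185:260,220:430,::-1],None,fx=3.8,fy=3.8,interpolation=cv2.INTER_CUBIC)
s=cam("side");b=cv2.resize(s["frame"][165:295,265:395,::-1],None,fx=2.4,fy=2.4,interpolation=cv2.INTER_CUBIC)
b2=np.zeros((b.shape[0],a.shape[1],3),np.uint8);b2[:,:b.shape[1]]=b
cv2.imwrite("pics/c1.png",np.vstack([a,b2]))
E
```

```text
(325, 240) [65 55 47] [13 71 65]
(325, 205) [57 44 36] [11 94 57]
(360, 240) [49 33 18] [ 15 161  49]
(250, 223) [121  97  55] [ 19 139 121]
(240, 224) [136 136  83] [ 30  99 136]
(258, 212) [137 126  81] [ 24 104 137]
(258, 233) [138 131  81] [ 26 105 138]
(200, 150) [142 116  73] [ 19 124 142]
binder (((490.3092346191406, -139.62229919433594), (144.32083129882812, 281.7362060546875), 6.264486312866211), ((364.7507019042969, 223.81809997558594), (47.53089141845703, 92.86573028564453), 83.0887680053711))
stand (((494.206787109375, 183.12997436523438), (150.4623260498047, 68.82322692871094), 69.36434936523438), ((257.6426696777344, 223.18414306640625), (49.83095932006836, 23.01409912109375), 20.2248592376709))
menu (((487.2104187011719, 182.943115234375), (161.71514892578125, 27.998519897460938), 74.29611206054688), ((255.563720703125, 224.6110076904297), (55.42007827758789, 9.732698440551758), 15.154067993164062))
```

View pics/c1.png

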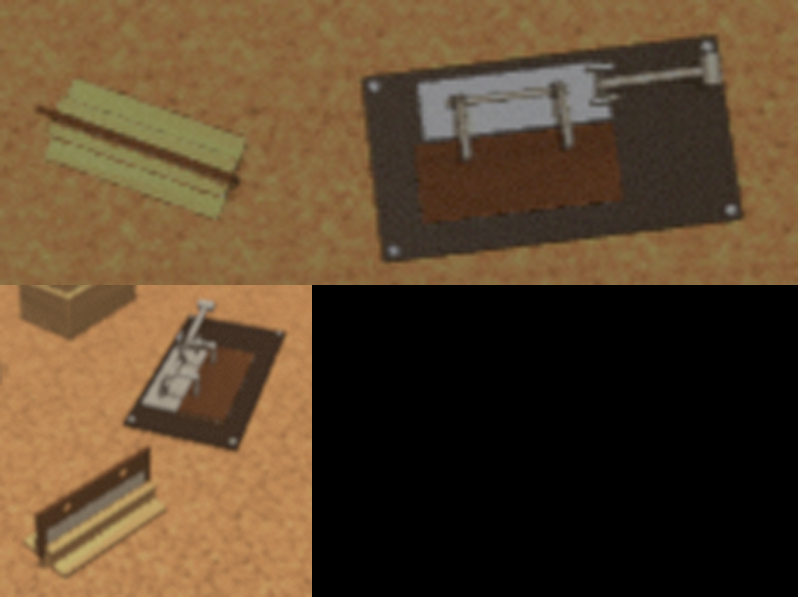

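The crop shows three features I can check against:
- the closed arch tips at full-image px (342.6, 226.3) and (369.7, 223.4)
- the lever roll at (407.1, 203.2)
- the menu's top edge, running from about (230, 213.4) to (282.6, 232.9)

I'll cross-check these and test reachability.

```bash
cat >> h.py <<'E'
def ori(f,j):
    f=np.array(f,float);f/=np.linalg.norm(f);j=np.array(j,float);j-=f*(f@j);j/=np.linalg.norm(j)
    return R.from_matrix(np.c_[np.cross(f,j),f,j]).as_quat()
def yd(deg): a=np.deg2rad(deg);return np.array([np.cos(a),np.sin(a),0])
BY=6.26; BC=np.array([.4903,-.1396]) # board centre
bx,by=yd(BY),yd(BY+90)
B0=np.r_[BC,0]+.03*by
def bp(x,y,z): return B0+(x*bx+y*by)/1e3+[0,0,z/1e3]
E
python3 - <<'E'
from h import *
c=cam("top")
print("B0",B0.round(4),"pred arch tips/roll",proj(c,[bp(0,40,47),bp(0,-40,47),bp(45,-160,38)]).round(1).tolist())
hsv=cv2.cvtColor(c["frame"],cv2.COLOR_RGB2HSV)
m=((hsv[...,0]<20)&(hsv[...,2]<90)).astype(np.uint8)*255
m=cv2.morphologyEx(m,cv2.MORPH_CLOSE,np.ones((3,3)))
r=rectw(c,m,.07,(220,200,295,245));print("menu",r[:2])
e=ray(c,[(230,213.4),(282.6,232.9)],.07);d=e[0]-e[1];print(e.mean(0),np.linalg.norm(d),np.degrees(np.arctan2(d[1],d[0]))-90)
print("IK lever");
for s in(1,-1): print(s,[kinematics.solve_ik(bp(45,-160,34),ori([0,0,-1],s*bx)),kinematics.solve_ik(bp(45,-96,107),ori([0,0,-1],s*bx))])
MY=-20.6;mx=yd(MY)
for s in(1,-1): print("stand",s,kinematics.solve_ik([.49,.183,.062],ori([0,0,-1],s*mx)))
b=np.deg2rad(38)
for yaw in (6,-20,186,160,-90,90):
  for s in(1,-1):
    h=yd(yaw) # direction of hole edge
    f=-h*np.cos(b)-np.array([0,0,np.sin(b)]); n=np.cross(f,np.cross([0,0,1],f))*0+(h*-np.sin(b)+np.array([0,0,np.cos(b)]))
    for p in([.38,.1],[.45,.05]):
      q=kinematics.solve_ik([*p,.035],ori(f,s*n)); print(yaw,s,p,None if q is None else np.round(q,2))
E
```

```text
B0 [ 0.487  -0.1098  0.    ] pred arch tips/roll [[342.4, 225.7], [369.3, 222.4], [406.8, 202.9]]
menu (((478.1210632324219, 143.22366333007812), (81.01631927490234, 6.550369739532471), 68.28634643554688), ((269.16888427734375, 227.56570434570312), (27.856584548950195, 2.278233289718628), 21.250505447387695))
[0.49137383 0.18077067 0.07      ] 0.16362991499319188 -20.818975412728236
IK lever
1 [array([-4.50423657e-01,  5.96333955e-01,  1.80482838e+00, -4.44089210e-16,
        7.40430316e-01, -5.59681268e-01]), array([-3.56447845e-01,  4.51485192e-01,  1.84703693e+00, -4.44089210e-16,
        8.43070536e-01, -4.65705456e-01])]
-1 [array([-4.50423657e-01,  5.96333955e-01,  1.80482838e+00, -4.44089210e-16,
        7.40430316e-01,  2.58191139e+00]), array([-3.56447845e-01,  4.51485192e-01,  1.84703693e+00, -4.44089210e-16,
        8.43070536e-01,  2.67588720e+00])]
stand 1 [ 3.54560331e-01  4.56126228e-01  1.98756103e+00 -4.44089210e-16
  6.97905400e-01  7.14098157e-01]
stand -1 [ 3.54560331e-01  4.56126228e-01  1.98756103e+00 -4.44089210e-16
  6.97905400e-01 -2.42749450e+00]
6 1 [0.38, 
[... 416 characters left out ...]
1] None
186 -1 [0.45, 0.05] None
160 1 [0.38, 0.1] [ 0.93  0.75  2.59  4.28  0.98 -2.91]
160 1 [0.45, 0.05] [ 0.58  0.73  2.55  3.99  1.   -3.  ]
160 -1 [0.38, 0.1] [0.93 0.75 2.59 4.28 0.98 0.23]
160 -1 [0.45, 0.05] [0.58 0.73 2.55 3.99 1.   0.14]
-90 1 [0.38, 0.1] [-0.39  0.69  2.23  1.04  1.   -2.91]
-90 1 [0.45, 0.05] [-0.43  0.73  2.06  0.94  1.09 -2.78]
-90 -1 [0.38, 0.1] [-0.39  0.69  2.23  1.04  1.    0.23]
-90 -1 [0.45, 0.05] [-0.43  0.73  2.06  0.94  1.09  0.37]
90 1 [0.38, 0.1] [ 0.75  0.74  2.   -0.67  1.2   2.83]
90 1 [0.45, 0.05] [ 0.6   0.75  1.95 -0.78  1.19  2.76]
90 -1 [0.38, 0.1] [ 0.75  0.74  2.   -0.67  1.2  -0.31]
90 -1 [0.45, 0.05] [ 0.6   0.75  1.95 -0.78  1.19 -0.39]
```

```bash
cat >> h.py <<'E'
def tip(a,off=0): # lever tip at lever angle a
    t=a+np.arctan2(10,85); r=np.hypot(10,85)
    return bp(45,-75-r*np.cos(t),24+r*np.sin(t)+off)
DOWN=[0,0,-1]
def swing(a0,a1,n,off=-2,v=.06):
    for a in np.linspace(a0,a1,n+1)[1:]:
        bot.servo_line(tip(a,off),velocity=v)
        print(round(a,2),get_obs()["wrist_force"].round(1))
E
python3 - <<'E'
from h import *
hand.move_gripper(.05,30)
q=ori(DOWN,bx)
bot.reach(tip(0,70),q); print(get_obs()["time_s"])
bot.servo_line(tip(0,-3),velocity=.12)
hand.move_gripper(.015,30); o=get_obs();print(o["time_s"],o["gripper_width"],o["wrist_force"])
swing(0,1.23,8,-3)
hand.move_gripper(.05);o=get_obs();print(o["time_s"],o["position"])
bot.servo_line(o["position"]+[0,0,.07],velocity=.2)
s=cam("side");crop(s,(265,165,395,295),4,"pics/l1.png")
bot.reach([.485,.17,.16],ori(DOWN,yd(-20.8)))
c=cam("top");crop(c,(300,180,430,265),5,"pics/l2.png");print(get_obs()["time_s"])
E
```

```text
2.6833
3.7833 0.023349868972154558 [-0.22809092  1.40685094  4.67264895]
0.15 [ 2.5 -0.9  0.6]
0.31 [ 4.6 -0.4 -0.6]
0.46 [ 5.4 -0.3 -0.4]
0.62 [5.9 1.  0.1]
0.77 [ 4.9 -0.3  0.3]
0.92 [ 5.3 -0.5  0.7]
1.08 [ 4.3 -1.2  2.6]
1.23 [ 5.5 -1.3  4.1]
7.0917 [ 0.54118388 -0.19815102  0.10393748]
9.0833
```

View pics/l2.png

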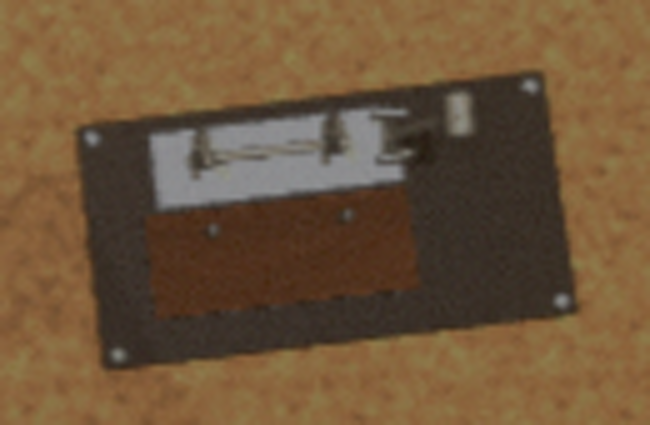

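The rings are open and the lever is up. The posts are at px (342.3, 225.6) and (369.3, 222.8), within 1 px of prediction. Next I'll take the menu and lay it down.

```bash
cat > a.py <<'E'
from h import *
MY=-20.7; mx=yd(MY); S=np.array([.492,.182])
hand.move_gripper(.03,40)
bot.reach([*S,.11],ori(DOWN,mx))
bot.servo_line([*S,.062],velocity=.1)
f0=get_obs()["wrist_force"]
hand.move_gripper(0,40);bot.dwell(.1);o=get_obs();print(o["time_s"],o["gripper_width"],o["wrist_force"]-f0,o["ft_torque"])
bot.servo_line([*S,.15],velocity=.15);print(get_obs()["wrist_force"]-f0)
b=np.deg2rad(38);h=bx;z=np.array([0,0,1.])
f=-h*np.cos(b)-z*np.sin(b);n=-h*np.sin(b)+z*np.cos(b)
E=np.array([.33,.085,.003]);T=E+.054*-f+.003*n;q=ori(f,-n)
bot.reach(T+[0,0,.09],q)
s=cam("side");crop(s,(200,140,400,290),4,"pics/m1.png")
bot.servo_line(T,velocity=.12);o=get_obs();print(o["time_s"],o["wrist_force"]-f0,o["gripper_width"])
E
python3 a.py
```

```text
10.8083 0.005236299987560217 [-1.29520163 -2.28582724  6.88440283] [-0.10363475  0.14509857  0.05002184]
[-1.09351569 -1.01221254 -1.11043782]
13.2333 [-1.15578418 -1.05917208 -0.69933824] 0.005084365717163641
```

View pics/m1.png

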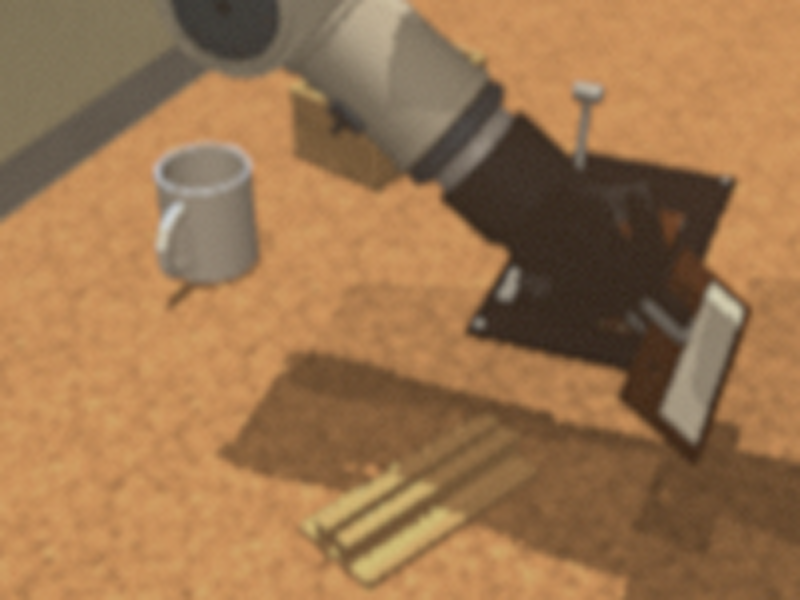

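The menu is held by its hole edge, with the plain edge down towards the robot. I'll release it and check how it lies.

```bash
cat > b.py <<'E'
from h import *
o=get_obs();p=o["position"];f=R.from_quat(o["orientation"]).apply([0,1,0]);f0=o["wrist_force"]
bot.servo_line(p-[0,0,.003],velocity=.05);print(get_obs()["wrist_force"]-f0)
hand.move_gripper(.013,30)
p=get_obs()["position"]
bot.servo_line(p-.06*f,velocity=.2)
bot.reach([.40,.33,.22],ori(DOWN,bx)); hand.move_gripper(.085)
c=cam("top");hsv=cv2.cvtColor(c["frame"],cv2.COLOR_RGB2HSV);print(get_obs()["time_s"])
np.save("top.npy",c["frame"])
crop(c,(230,180,390,300),5,"pics/m2.png")
print(proj(c,[[.361,.085,.006]]))
E
python3 b.py
```

```text
[-4.39178078e-01  1.60257850e-01 -7.98702564e-05]
16.0
[[290.90759045 267.4591036 ]]
```

View pics/m2.png

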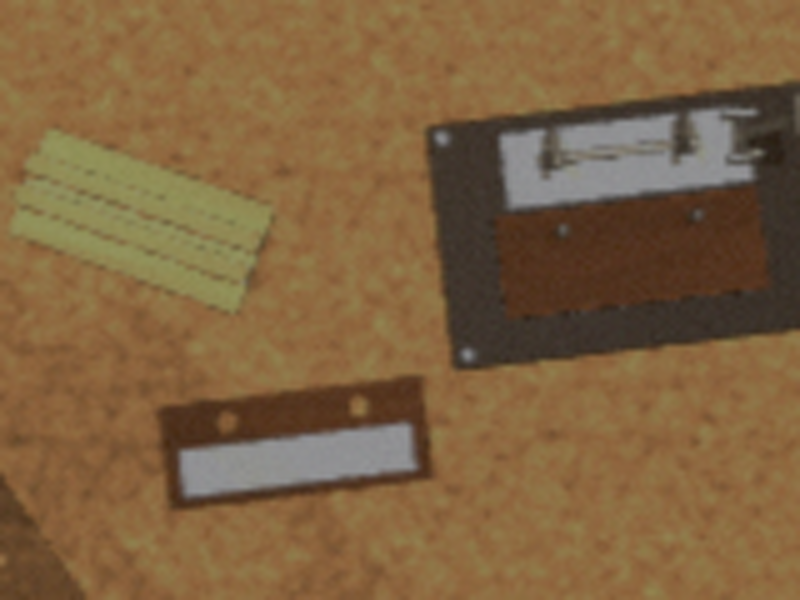

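The menu is flat, with its holes towards +x at about px (275.0, 263.8) and (301.5, 260.8). I'll measure it with a mask and then regrasp across the width, finding the fingertip height by light contact.

```bash
cat > c.py <<'E'
from h import *
c=cam("top");hsv=cv2.cvtColor(c["frame"],cv2.COLOR_RGB2HSV)
m=(((hsv[...,2]<100)|(hsv[...,1]<50))*255).astype(np.uint8)
m=cv2.morphologyEx(cv2.morphologyEx(m,cv2.MORPH_OPEN,np.ones((2,2))),cv2.MORPH_CLOSE,np.ones((5,5)))
r=rectw(c,m,.006,(258,250,320,286));print(r[0],r[1])
P=lambda a:(np.array(a)+.5)/5-.5+[230,180]
h=ray(c,P([(227,421),(359,406)]),.005)[:,:2];po=ray(c,P([(563,229),(697,214)]),.041)[:,:2]
for k,w in(("holes",h),("posts",po)):
    d=w[0]-w[1];print(k,w.mean(0).round(4),np.linalg.norm(d).round(4),(np.degrees(np.arctan2(d[1],d[0]))-90).round(2))
print("B0",B0)
E
python3 c.py
```

```text
((355.8126220703125, 89.1778793334961), (62.13079833984375, 159.05105590820312), 5.985550880432129) ((289.5293884277344, 269.2524108886719), (20.905654907226562, 52.87629318237305), 83.36748504638672)
holes [0.3764 0.0932] 0.0801 5.83
posts [ 0.4878 -0.1094] 0.0799 5.77
B0 [ 0.48702879 -0.10977888  0.        ]
```

```bash
cat > d.py <<'E'
from h import *
m=yd(6.0); H=np.array([.3764,.0932]); G=H-.017*m[:2]
hand.move_gripper(.072,30)
bot.reach([*G,.08],ori(DOWN,m)); bot.servo_line([*G,.028],velocity=.12); bot.dwell(.1)
f0=get_obs()["wrist_force"][2]; z=.028
while z>.002:
    z-=.0015; bot.servo_line([*G,z],velocity=.04); d=get_obs()["wrist_force"][2]-f0
    if abs(d)>3: break
print("contact z",z,d,get_obs()["position"][2])
zg=get_obs()["position"][2]+.0035
bot.servo_line([*G,zg],velocity=.05)
hand.move_gripper(.05,30);bot.dwell(.1);o=get_obs();print("w",o["gripper_width"],o["wrist_force"],o["time_s"])
zg=o["position"][2]; np.save("zg.npy",zg)
bot.servo_line([*G,zg+.1],velocity=.15);print("w",get_obs()["gripper_width"])
P=np.array([.4876,-.1095])-.017*yd(6.1)[:2]
bot.reach([*P,zg+.10],ori(DOWN,yd(6.1)))
bot.servo_line([*P,zg+.050],velocity=.12);bot.dwell(.1)
s=cam("side");crop(s,(290,140,430,245),5.5,"pics/p1.png");o=get_obs();print(o["time_s"],o["gripper_width"],o["wrist_force"],zg)
E
python3 d.py
```

```text
contact z 0.008499999999999992 7.092899537690443 0.008682393903203764
w 0.06079021696869101 [-1.31583834  0.53087523  7.06226334] 21.95
w 0.061057334254808616
24.4 0.06048939978654402 [ 0.43447708  0.20132875 -0.64668605] 0.012342227338955377
```

View pics/p1.png

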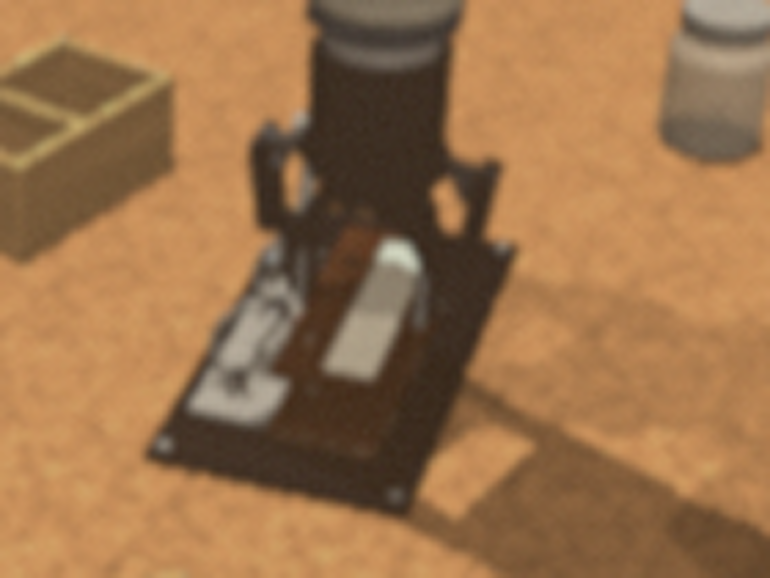

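The menu is held level above the open posts, and the width of 60.5–61 mm fits the 62 mm board. I'll lower it, watching the force.

Run:
```python
from h import *
zg=float(np.load("zg.npy")); o=get_obs();p=o["position"];f0=o["wrist_force"]
for k in np.arange(.046,.0199,-.003).tolist()+[.0203]:
    bot.servo_line([p[0],p[1],zg+k],velocity=.06);d=get_obs()["wrist_force"]-f0
    print(round(k,4),d.round(1))
    if np.abs(d).max()>6: break
s=cam("side");crop(s,(290,140,430,245),5.5,"pics/p2.png");print(get_obs()["time_s"])
```

```text
0.046 [-0.   0.2 -0.6]
0.043 [-0.3  0.7 -1.3]
0.04 [-0.8  0.2 -0.4]
0.037 [-0.6 -0.9 -0.5]
0.034 [-0.8 -0.9  0.5]
0.031 [-0.1  0.2 -0.2]
0.028 [-0.4  0.1  0.3]
0.025 [-0.6  0.1 -0.3]
0.022 [-0.8 -0.5  0.5]
0.0203 [-0.5 -1.   0.7]
26.95
```

View pics/p2.png

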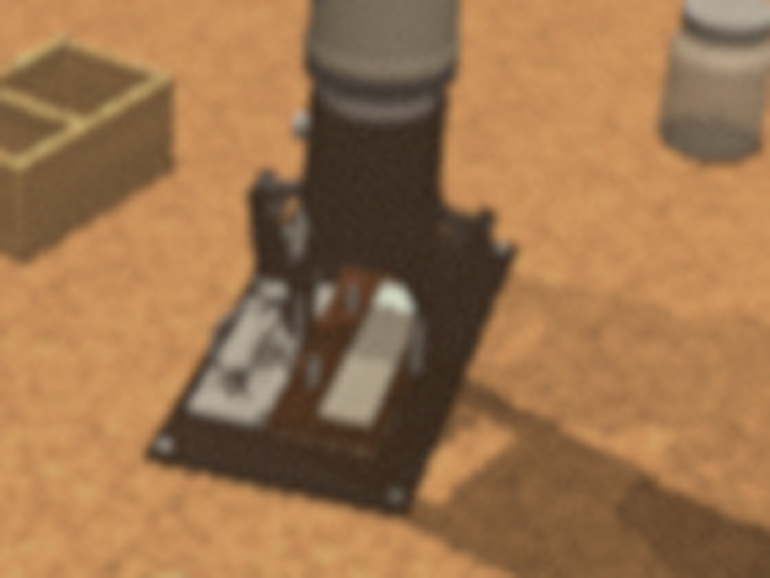

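Both posts show through the holes at (313, 370) and (352, 295). I'll release the menu and check from above.

Run:
```python
from h import *
hand.move_gripper(.072,30)
p=get_obs()["position"];bot.servo_line(p+[0,0,.13],velocity=.15)
hand.move_gripper(.05); bot.reach([.33,-.40,.25],ori(DOWN,bx))
c=cam("top");crop(c,(300,180,430,265),5,"pics/p3.png");print(get_obs()["time_s"])
```

```text
29.8917
```

View pics/p3.png

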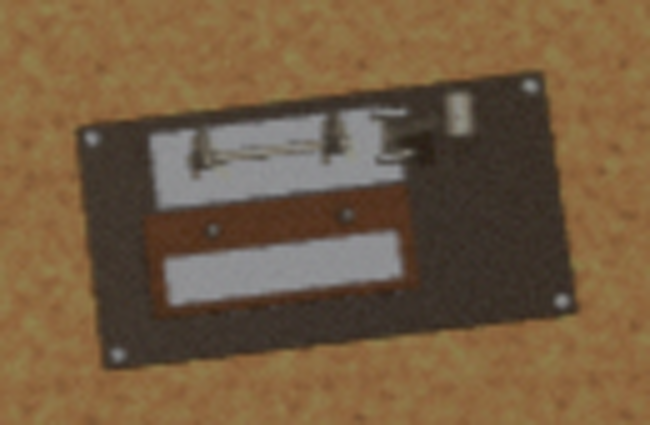

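The menu lies squarely on the stack with both posts through at (213, 229) and (348, 215). Now for the lever.

Run:
```python
from h import *
q=ori(DOWN,bx)
bot.reach(tip(1.2,70),q); bot.servo_line(tip(1.2,-3),velocity=.12)
hand.move_gripper(.015,30);print(get_obs()["gripper_width"])
swing(1.2,0,8,-3); swing(0,-.025,1,-3)
hand.move_gripper(.05); bot.servo_line(tip(0,50),velocity=.15)
hand.move_gripper(0); f0=get_obs()["wrist_force"]
P=tip(0,0); bot.servo_line([*P[:2],.065],velocity=.1)
z=.065
while z>.050:
    z-=.001; bot.servo_line([*P[:2],z],velocity=.04); d=get_obs()["wrist_force"]-f0
    if d[2]>12: break
print("press z",z,d.round(1))
bot.servo_line([*P[:2],.13],velocity=.15)
bot.reach([.25,-.48,.25],q)
c=cam("top");s=cam("side")
a=cv2.resize(c["frame"][180:265,300:430,::-1],None,fx=4,fy=4,interpolation=cv2.INTER_CUBIC)
b=cv2.resize(s["frame"][160:240,310:395,::-1],None,fx=4,fy=4,interpolation=cv2.INTER_CUBIC)
b=np.pad(b,((0,20),(0,0),(0,0)))
crop(c,(0,0,640,400),1,"pics/full.png")
b=cv2.resize(b,(280,340));cv2.imwrite("pics/f1.png",np.hstack([a,b]));print(get_obs()["time_s"])
```

```text
0.022986809529251247
1.05 [ 2.1 -0.9  3.5]
0.9 [ 5.1 -1.   0.6]
0.75 [ 5.1  0.8 -0.8]
0.6 [6.2 1.8 0.3]
0.45 [ 7.5  1.  -1.1]
0.3 [ 6.7  1.6 -0.2]
0.15 [7.2 0.9 0.1]
0.0 [4.3 2.  7. ]
-0.02 [ 0.4  4.5 21.6]
press z 0.056999999999999995 [-2.8  1.8 15.7]
41.2667
```

View pics/f1.png

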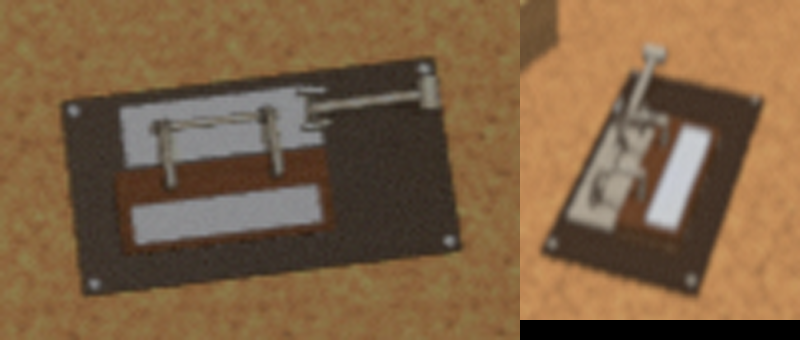

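The lever is down, the rings are closed over the posts and the menu is in place. I'll hand in.

Run:
```python
import cv2,numpy as np
a=cv2.imread("pics/top0.png").astype(int);b=cv2.imread("pics/full.png").astype(int)
for n,(x,y,r) in dict(mug=(312,128,25),caddy=(394,140,35),bowl=(162,262,30),jar=(495,266,22)).items(): print(n,np.abs(a-b)[y-r:y+r,x-r:x+r].mean().round(1))
from workcell import hand_in; hand_in()
```

```text
mug 2.1
caddy 2.2
bowl 2.0
jar 2.0
the job is handed in; nothing more can be done
```

The menu is filed in the binder and the rings are closed over it. I handed the job in after about 41 s of robot time, against the 72 s limit.

- **Steps:** I lifted the lever by pinching its roll, which opened the rings. I took the menu from the stand, laid it flat on the counter and took it again across its width. Then I lowered it over the posts and let go, swung the lever down and pressed it again from above.
- **Menu:** lowering it over the posts met no more than about 1.3 N, so nothing jammed. The pictures show both posts through the holes and the menu square on the filed stack.
- **Lever:** the final press from above met a firm stop at about 16 N. The fingertips were then about 40 mm above the counter, against a nominal 42 mm for the top of the roll. The last pictures show the lever down and the arches closed onto the posts.
- **Bystanders:** before-and-after pictures of the mug, jar, bowl and caddy differ only by image noise.
- **Disagreement:** two ways of locating the menu on the counter differed by about 4 mm, probably because a shadow widened the outline. I used the hole positions, and the fit confirmed them.
- **Highest force:** the wrist read about 22 N at most, while I pushed the lever slightly past its down position.

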